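Check the corner springs of a mirror mount

TASK

Check the two corner springs of the mirror mount on the bench: with shut fingertips gently press the round pad down until the pointer at the end of its arm is level with the middle of the white rider on the post beyond it, keep it there for about a second, and let the pad spring all the way back up; then do the same with the square pad. Do not press well past the rider, do not touch the mirror, and do not grip, lift or shift the mount or move its riders. Leave the other things where they stand, and finish clear of everything.

Things in the scene. Friction and masses are not known exactly. Their poses are not given: they have to be found in the camera images.
- tilt_mount: Mirror mount, about 2.5 kg, standing loose: a V seen from above, dark base 14 mm thick under an aluminium tilt plate (mid-plane 70 mm up). Origin: on the bench under the ball pivot, the V's corner, farthest from the robot. The V opens along -x (to the robot, within 30 degrees); round-pad arm along (-0.707,-0.707,0), right; square-pad arm along (-0.707,0.707,0), left. Base arms: 50 mm wide, 178 mm long
- round_pad (a point): centre of the top face of the round pad: black disc, 30 mm across, top 83 mm above the bench at rest, on the right arm 100 mm from the ball pivot, a spring under it. Pressed straight down: about 2 N to start, then 0.5 N more per mm (about 7.5 N at 11 mm); it comes back up by itself when let go
- square_pad (a point): centre of the top face of the square pad: black, 30 x 30 mm, top 83 mm above the bench at rest, on the left arm 100 mm from the ball pivot; springs like the round pad. The plate tilts about the other arm, so each pad moves only its own pointer
- round_pointer (a point): tip of the thin steel pointer at the end of the round pad's arm, 150 mm from the ball pivot; 70 mm above the bench at rest; sinks 1.5 times as far as the round pad is pressed
- square_pointer (a point): tip of the like pointer at the end of the square pad's arm; 70 mm above the bench at rest; sinks 1.5 times as far as the square pad is pressed
- round_rider (a point): middle of the white rider (block 17 x 26 x 10 mm high, a black line at half height facing the pointer), held by friction on the upright post (8 x 12 mm, top 88 mm above the bench) 166 mm from the ball pivot on the round pad's arm; its middle is 14 to 24 mm lower than the pointer at rest and differs from start to start
- square_rider (a point): middle of the like white rider on the post of the square pad's arm; 14 to 24 mm lower than its pointer at rest, set independently of the other
- round_tilt (a joint): tilt of the plate at the round pad, rad: 0 = at rest (up against its stop), grows as the round pad is pressed, 0.24 = fully down; pad sinks 0.1 m x sin(tilt), pointer 0.15 m x sin(tilt)
- square_tilt (a joint): the same for the square pad
- mirror: round mirror, 46 mm across in a black ring of 54 mm, set flush in the crook of the tilt plate; origin at its centre, 70 mm above the bench; not to be touched
- septa_pot: small white pot with a screw lid, 40 mm across, 42 mm tall, standing in front of the mirror between the two arms; loose, origin at the centre of its underside; to be left alone
- filter_tin: flat round tin, 58 mm across, 24 mm tall, standing to the right of the mount; loose, origin at the centre of its underside; to be left alone
- amber_bottle: brown glass bottle, 52 mm across, 105 mm tall, standing to the left of the mount; loose, origin at the centre of its underside; to be left alone
- calculator: pocket calculator, 118 x 70 x 14 mm, lying at the left of the bench; loose, origin at the centre of its underside; to be left alone
- binder_clip: black binder clip, 35 mm tall, at the left of the bench; loose, origin at the centre of its underside; to be left alone
- mouse: black computer mouse, 58 x 108 x 36 mm, lying at the right of the work, in front of a fixed computer tower (0.36 m tall, x 0.49 to 0.87, y -0.23 to -0.47) round which the arm must pass; loose, origin at the centre of its underside; to be left alone

How it is judged (in metres and radians):
On the way, in this order (a step that is already met when the one before it is completed fails the run):
1. the round pad is pressed by the fingers so that its pointer is level with the middle of its rider (within 5 mm) for half a second (z of round_pointer in the frame of round_rider between -0.005 and 0.005 m and contact force between the fingers and tilt_mount above 0.5 N), for 0.5 s.
2. the round pad is let go and is back up at rest (value of joint round_tilt below 0.015 rad), for 0.2 s.
3. the square pad is pressed by the fingers so that its pointer is level with the middle of its rider (within 5 mm) for half a second (z of square_pointer in the frame of square_rider between -0.005 and 0.005 m and contact force between the fingers and tilt_mount above 0.5 N), for 0.5 s.
At the end, for the whole second after the job is handed in: both pads are back up at rest (tilt under 0.015 rad), the mount stands flat and still on the bench with both riders within 12 mm of where they started, and no other thing has moved more than 15 mm (value of joint each of round_tilt, square_tilt below 0.015 rad and linear speed of tilt_mount below 0.01 m/s and height (world z) of tilt_mount below 0.006 m and angle between tilt_mount's own z axis and vertical below 0.04 rad and distance of each of round_rider, square_rider from where it was at the start of the episode below 0.012 m and distance of each of septa_pot, filter_tin, amber_bottle, calculator, binder_clip, mouse from where it was at the start of the episode below 0.015 m); the robot touches nothing.
It fails at once if a pad is pressed well past its rider (pointer more than 10 mm below the rider's middle) (z of round_pointer in the frame of round_rider below -0.01 m or z of square_pointer in the frame of square_rider below -0.01 m).
It fails at once if the mount is lifted or tipped (height (world z) of tilt_mount above 0.008 m or angle between tilt_mount's own z axis and vertical above 0.06 rad).
It fails at once if the mount is shifted or a rider is moved (more than 12 mm) (distance of any of tilt_mount, round_rider, square_rider from where it was at the start of the episode above 0.012 m).
It fails at once if the mirror is touched (contact force between any of the fingers, the arm and mirror above 0.3 N).
It fails at once if another thing is moved more than 15 mm (distance of any of septa_pot, filter_tin, amber_bottle, calculator, binder_clip, mouse from where it was at the start of the episode above 0.015 m).
It also fails if it takes over 58 s, if anything falls off the work surface, if the arm or the gripper's body presses on something with over 40 N, if the wrist force passes 120 N, or if a joint passes its speed limit or range.

ROBOT

A 6-joint arm with a two-finger parallel gripper is mounted at the origin on a cart in front of the work surface, level with it; the furniture and walls round the work are solid. World frame = base frame: x ahead of the robot, y to its left, z up, the work surface at z = 0. Lengths are in m, angles in degrees, forces in N, time in s.
With the tool pointing down it reaches from about 0.4 to 0.825 m from the base axis. Payload 7 kg.
Tool frame: the origin (TCP) lies between the finger pads; the fingertips stand 19 mm ahead of it and the grasp point (between the pads) is the TCP; z points along the fingers, y is the line along which they close (so a half turn about z gives the same grasp; the last joint's range is limited). The gripper opens to 88 mm and grips with 3 to 60 N. Pads are 19 mm wide; open, the fingers measure 130 mm over their backs; the gripper's body (78 mm by 193 mm) begins 47 mm behind the grasp point.
Start: joints at [16.507, 20.546, 0.682, 0, -70.136, -16.507], TCP at [0.675, -0, 0.246] pointing down, gripper open.
Joint ranges: [-176.03, 176.03], [-82.01, 121.73], [-58.28, 71.71], [-173.87, 95.51], [-174.79, -0.11], [-173.66, 173.66]. Speed limits (degrees/s): [136.94, 136.94, 172.46, 180, 180, 180].

INTERFACE

Orientations are given as [roll, pitch, yaw] about the fixed x, y, z axes, in that order (R = Rz(yaw) Ry(pitch) Rx(roll)).
In Python, from plant import get_obs, snapshot, close_job, spot_in, spot_point gives the robot as it stands.
- The arm moves only by the tool play_rows, never from a script. Its argument "plan" is a list of rows, each a list of 6 numbers: the shift along the tool's x, y, z in cm, then the turn, a rotation vector about the tool's x, y, z in degrees. A call has 1 to 20 rows; each row shifts and turns the commanded pose from where the row before left it, along the tool's axes as they then stand; what a row does not reach is not made up. A row lasts 1/12 s, in which the tool goes at most 41.7 mm and 7.16 degrees, less where a joint would pass 70% of its speed; a pose out of reach is approached as far as the arm can. A call is refused whole if a number of a shift passes 4.17 or a number of a turn 7.16, either way. A call with a gripper value outside its range is refused whole. "grip" is the finger opening in cm, from 0 to 8.76, set as the call begins (left out, the last holds). The fingers move at their own pace and stop on an object; the grip force is fixed at half the most. Time passes only in rows, so rows that do not move let the fingers close. It gives the time, the measured TCP pose, the force, the opening and the grip force at its end, in the units of the state.
- get_obs(): the state, without advancing time (a new reading comes with each control period).
- snapshot(name): name is "scene" or "side" or "wrist"; returns a dict with "frame" (384x512x3 uint8, red, green, blue), "fx", "fy", "cx", "cy" (pixels), "position" and "attitude" of the camera in the world. Camera axes: x right, y down, z forward; pixel columns grow to the right and rows downward; lengths in m; the calibration is good to about 2 mm. A picture is of the moment at which its call begins. There is no depth.
- close_job(): hands the job in; it is judged then, once.
Trained networks look in the newest picture that a camera, given by its name, has taken for a name from the list of things; names that differ only in an ending like _2 or _b are one class to them, and where a whole thing is asked for, a point or a joint stands for the part that bears it (a point fixed in the world has none). Each returns a list of dicts, best first, with "score" (0 to 1); they miss things now and then, are a little off and sometimes report something else, mostly with a low value. They report only what shows in the picture. A call takes as long as a camera call.
- spot_in(camera, thing): "position" ([x, y, z] in m, in world coordinates, good to about 4 mm: the middle of the surface that is visible of it).
- spot_point(camera, thing): "position" ([x, y, z] in m, in world coordinates, good to about 4 mm: a listed point, or the origin of a listed thing).
The state is a dict: "clock": time; "joint_pos": joint angles; "qvel": joint speeds; "tau": joint torques, N m; "tool_pos": TCP position; "orientation": TCP orientation; "force": force on the tool from outside, world axes, zero at the start; "moment": the same for the moment, N m; "opening": finger opening in m; "gripper_force": force on a finger pad.
Only numpy, scipy, OpenCV 4.12 (cv2) and the standard library are available. Lean on these libraries where they do the work, as an engineer would, in place of code of your own. Each camera call takes 0.05 s, during which the arm holds its last target. There are 200 camera calls.

## Working session

There is one attempt and no reset: what is moved stays moved. The work goes in short steps, Python scripts to look and compute and a tool call to move; the robot and the scene stay as the last step left them, time stands still between calls to the robot, and variables do not carry over. Pictures are saved under pics/ and viewed, at most 10 in all, crops included, and the job is handed in when it is done.

Besides the shell and the picture viewer there is one more tool, called after "Emit:" as a command line: name --pt "numbers of a row" for each row, then --argument value for the rest. play_rows: Moves the arm, as the interface text tells. Its arguments: {"type":"object","properties":{"plan":{"type":"array","items":{"type":"array","items":{"type":"number"}}},"grip":{"type":"number"}},"required":["plan"]}

```bash
mkdir -p pics
cat > h.py <<'E'
import numpy as np, cv2
from plant import *
def look(cams=("scene","side","wrist"),names=(),save=None):
    S={}
    for c in cams:
        S[c]=snapshot(c)
        if save: cv2.imwrite(f"pics/{save}_{c}.png",S[c]["frame"][:,:,::-1])
        for n in names:
            r=spot_point(c,n)[:2]
            print(c,n,[(np.round(d["position"],4).tolist(),round(d["score"],2)) for d in r])
    return S
E
python3 - <<'E'
from h import *
S=look(names=["tilt_mount","round_pad","square_pad","round_pointer","square_pointer","round_rider","square_rider","mirror","amber_bottle","septa_pot"],save="a")
for c in S: print(c,S[c]["fx"],np.round(S[c]["position"],3),np.round(S[c]["attitude"],3).tolist())
o=get_obs(); print(o["clock"],o["tool_pos"],o["orientation"],o["force"])
a=np.hstack([S["scene"]["frame"],S["side"]["frame"]]); a=cv2.resize(a,(800,300));
E
```

```text
scene tilt_mount [([0.6268, 0.0181, 0.0021], 0.82)]
scene round_pad [([0.5818, -0.0673, 0.0878], 0.93)]
scene square_pad [([0.5369, 0.0684, 0.0832], 0.71)]
scene round_pointer [([0.5495, -0.1172, 0.0665], 0.86)]
scene square_pointer [([0.496, 0.0954, 0.072], 0.57), ([0.6455, -0.1146, 0.0021], 0.33)]
scene round_rider [([0.5444, -0.1264, 0.0523], 0.53)]
scene square_rider [([0.4804, 0.0964, 0.05], 0.37)]
scene mirror [([0.5716, 0.0058, 0.0709], 0.74), ([0.5794, -0.0683, 0.0864], 0.6)]
scene amber_bottle [([0.571, 0.1575, 0.0003], 0.64)]
scene septa_pot [([0.4807, -0.0089, 0.0052], 0.64)]
side tilt_mount [([0.6257, 0.0224, -0.0044], 0.67)]
side round_pad [([0.5779, -0.0671, 0.0834], 0.58), ([0.5442, -0.1295, 0.0502], 0.47)]
side square_pad [([0.54, 0.0653, 0.0869], 0.79), ([0.5743, 0.1547, 0.0018], 0.23)]
side round_pointer [([0.555, -0.1098, 0.0711], 0.8)]
side square_pointer [([0.4937, 0.0946, 0.0742], 0.95), ([0.5758, -0.0659, 0.0833], 0.16)]
side round_rider [([0.5438, -0.13, 0.0496], 0.46)]
side square_rider [([0.4777, 0.0958, 0.0511], 0.46)]
side mirror [([0.5718, 0.0051, 0.0687]
[... 450 characters left out ...]
[([0.5359, 0.068, 0.0847], 0.54), ([0.4802, -0.0122, 0.001], 0.44)]
wrist round_rider [([0.5408, -0.1206, 0.0555], 0.75), ([0.6495, -0.1214, -0.0041], 0.47)]
wrist square_rider []
wrist mirror [([0.5752, 0.0057, 0.0701], 0.93), ([0.5431, -0.1202, 0.0555], 0.54)]
wrist amber_bottle [([0.5781, 0.1576, -0.0035], 0.87)]
wrist septa_pot []
scene 458.4270219341043 [ 0.038 -0.743  0.747] [-123.241, 0.488, -33.361]
side 480.7634997252864 [-0.041 -0.649  1.1  ] [-135.482, -0.82, -39.007]
wrist 299.0854363078464 [ 0.674 -0.068  0.385] [165.274, 0.021, -179.983]
1.65 [ 6.74981505e-01 -4.11596791e-05  2.45571020e-01] [-1.79999643e+02 -1.14907606e-03 -9.00009031e+01] [ 0.39713571 -0.32082187 -0.33668286]
```

Run:
```python
import cv2,numpy as np
s=cv2.imread("pics/a_scene.png");d=cv2.imread("pics/a_side.png");w=cv2.imread("pics/a_wrist.png")
cv2.imwrite("pics/m1.png",np.hstack([cv2.resize(s,(400,300)),cv2.resize(w,(400,300))]))
cv2.imwrite("pics/m2.png",cv2.resize(s[120:270,180:380],(800,600),interpolation=cv2.INTER_CUBIC))
```

```text
(no output)
```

View pics/m1.png

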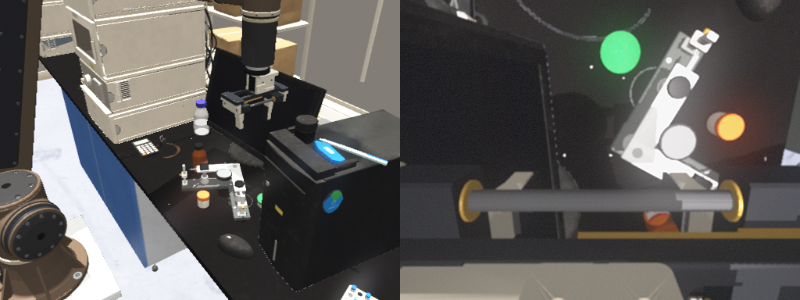

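View pics/m2.png

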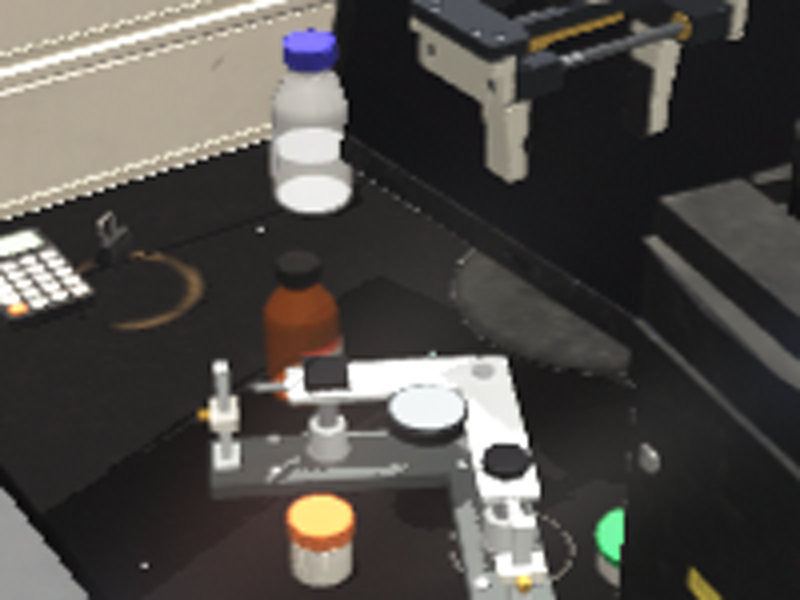

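```bash
cat >> h.py <<'E'
from scipy.spatial.transform import Rotation as Ro
def proj(S,P):
    R=Ro.from_euler("xyz",S["attitude"],degrees=True).as_matrix()
    q=(np.atleast_2d(P)-S["position"])@R
    return np.c_[S["fx"]*q[:,0]/q[:,2]+S["cx"],S["fy"]*q[:,1]/q[:,2]+S["cy"]]
def axis(k,yaw): # k: -1 round, +1 square
    a=np.radians(180-45*k+yaw); return np.array([np.cos(a),np.sin(a)])
def crop(S,c,w,h,s):
    x0,y0=int(c[0]-w/2),int(c[1]-h/2)
    im=cv2.resize(S["frame"][y0:y0+h,x0:x0+w,::-1],None,fx=s,fy=s,interpolation=cv2.INTER_CUBIC)
    return im,(x0,y0)
E
python3 - <<'E'
from h import *
from scipy.optimize import least_squares
names={"tilt_mount":(0,0),"round_pad":(-1,.1),"square_pad":(1,.1),"round_pointer":(-1,.15),"square_pointer":(1,.15),"round_rider":(-1,.166),"square_rider":(1,.166)}
S={c:snapshot(c) for c in("scene","side","wrist")}; D=[]
for c in S:
    for n,(k,r) in names.items():
        for d in spot_point(c,n)[:1]:
            if d["score"]>.4: D.append((k,r,d["position"]))
            if "rider" in n: print(c,n,np.round(d["position"],4),round(d["score"],2))
f=lambda p:np.concatenate([p[:2]+r*axis(k or 1,p[2])-q[:2] for k,r,q in D])
p=least_squares(f,[.624,.02,17],loss="soft_l1",f_scale=.004).x
print(p,np.abs(f(p)).max()); np.save("pose.npy",p)
rows=[]
for c in("scene","side"):
    row=[]
    for k in(-1,1):
        u=axis(k,p[2]); b=p[:2]+.166*u; t=p[:2]+.15*u
        im,o=crop(S[c],proj(S[c],[*b,.06])[0],40,30,10)
        def m(P,col):
            x,y=((proj(S[c],P)[0]-o+.5)*10).astype(int); cv2.drawMarker(im,(x,y),col,0,12,1)
            return np.round(proj(S[c],P)[0],1)
        print(c,k,o,"tip",m([*t,.07],(0,0,255)),"top",m([*b,.088],(0,255,0)),*[ (z,m([*b,z/1000],(255,0,255))) for z in (56,46)])
        row.append(im)
    rows.append(np.hstack(row))
cv2.imwrite("pics/m3.png",np.vstack(rows))
E
```

```text
scene round_rider [ 0.5469 -0.1294  0.0495] 0.63
scene square_rider [0.4799 0.0993 0.0476] 0.63
side round_rider [ 0.5442 -0.1299  0.0507] 0.46
side square_rider [0.4721 0.095  0.0464] 0.56
wrist round_rider [ 0.5426 -0.1197  0.0521] 0.96
[ 0.6241249   0.0199645  16.17118768] 0.1299451486126288
scene -1 (289, 243) tip [308.6 250.6] top [310. 249.] (56, array([309.4, 259.9])) (46, array([309.2, 263.2]))
scene 1 (215, 204) tip [241.2 216. ] top [234.5 210.6] (56, array([235.2, 220.8])) (46, array([235.3, 224. ]))
side -1 (264, 243) tip [283.8 251.3] top [285.7 251.9] (56, array([284.8, 259.2])) (46, array([284.5, 261.4]))
side 1 (194, 204) tip [220.4 216.8] top [214.6 213.3] (56, array([215. , 220.8])) (46, array([215.1, 223. ]))
```

View pics/m3.png

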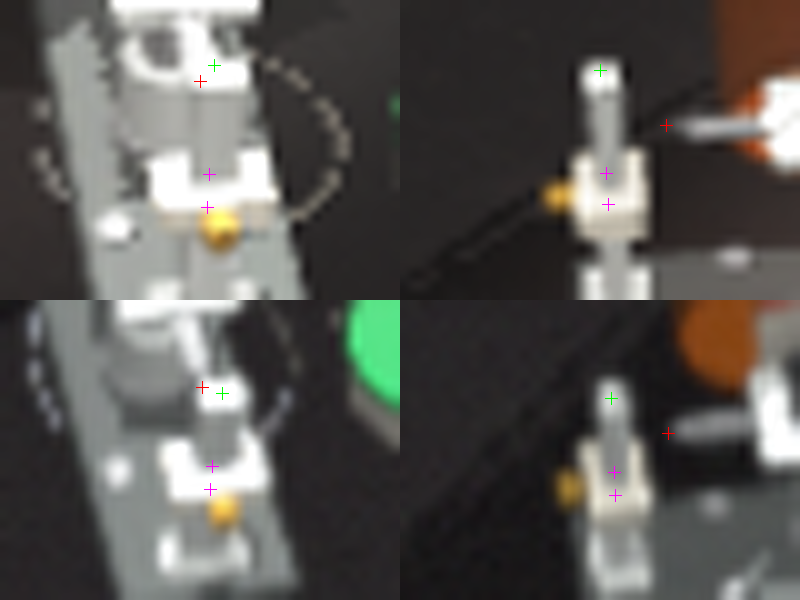

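Run:
```python
from h import *
p=np.load("pose.npy"); O={("scene",-1):(289,243),("scene",1):(215,204),("side",-1):(264,243),("side",1):(194,204)}
S={c:snapshot(c) for c in("scene","side")}
for (c,k),o in O.items():
  u=axis(k,p[2]); v=np.array([-u[1],u[0]]); b=p[:2]+.166*u
  pr=lambda P:np.round((proj(S[c],P)-o+.5)*10).astype(int).tolist()
  print(c,k,"posttop",pr([[*(b+i*.004*u+j*.006*v),.088] for i,j in((-1,-1),(-1,1),(1,1),(1,-1))]))
  for z in (.048,.054):
    for A,B in ((.0085,.013),(.013,.0085)):
      print("  ",z,A,"top",pr([[*(b+i*A*u+j*B*v),z+.005] for i,j in((-1,-1),(-1,1),(1,1),(1,-1))]),"bot",pr([[*(b+i*A*u+j*B*v),z-.005] for i,j in((-1,-1),(-1,1),(1,1),(1,-1))]))
g=[]
for c in("scene","side"):
  r=[]
  for k in(-1,1):
    u=axis(k,p[2]);b=p[:2]+.166*u
    r.append(S[c]["frame"])
  g.append(r)
for c,x in(("scene",235),("side",215)): print(c,S[c]["frame"][205:236,x-3:x+4:3].mean(2).astype(int).T.tolist())
for c,x in(("scene",308),("side",284)): print(c,S[c]["frame"][245:276,x-4:x+5:4].mean(2).astype(int).T.tolist())
```

```text
scene -1 posttop [[185, 55], [238, 52], [244, 75], [191, 78]]
   0.048 0.0085 top [[147, 163], [259, 156], [271, 206], [157, 212]] bot [[145, 196], [257, 189], [269, 239], [156, 246]]
   0.048 0.013 top [[163, 149], [237, 145], [255, 220], [180, 225]] bot [[162, 182], [235, 178], [253, 253], [178, 258]]
   0.054 0.0085 top [[148, 143], [260, 136], [272, 186], [158, 192]] bot [[146, 176], [258, 170], [270, 219], [157, 226]]
   0.054 0.013 top [[164, 129], [238, 125], [256, 200], [181, 204]] bot [[163, 162], [236, 158], [254, 234], [179, 238]]
scene 1 posttop [[216, 56], [216, 83], [184, 85], [184, 58]]
   0.048 0.0085 top [[239, 151], [241, 211], [174, 215], [173, 155]] bot [[241, 183], [243, 243], [176, 247], [175, 186]]
   0.048 0.013 top [[257, 161], [259, 200], [156, 205], [156, 166]] bot [[259, 192], [261, 231], [159, 237], [158, 197]]
   0.054 0.0085 top [[238, 133], [240, 192], [173, 196], [172, 136]] bot [[240, 164], [242, 224], [175, 228], [174, 168]]
   0.054 0.013 top [[256, 142], [258, 181], [155, 186], [155, 147]] bot [[258, 173], [260, 213], [157, 218], [157, 179]]
side 
[... 2186 characters left out ...]
 169, 169, 218, 255, 254, 184, 174, 152, 168, 175, 176, 177, 177, 174, 179, 225, 253], [116, 144, 145, 158, 253, 255, 239, 171, 167, 166, 166, 167, 165, 188, 183, 189, 244, 255, 227, 191, 195, 126, 127, 172, 185, 174, 211, 211, 215, 236, 225]]
side [[165, 190, 177, 144, 138, 138, 139, 120, 93, 83, 85, 126, 209, 238, 225, 183, 168, 154, 141, 142, 154, 197, 247, 251, 233, 171, 141, 126, 93, 59, 41], [129, 146, 173, 198, 194, 191, 248, 254, 240, 154, 134, 137, 140, 143, 168, 242, 254, 243, 158, 136, 137, 136, 139, 161, 192, 165, 108, 80, 63, 48, 39], [40, 38, 40, 41, 45, 85, 155, 200, 175, 141, 154, 219, 225, 224, 252, 255, 246, 168, 147, 139, 118, 132, 180, 203, 180, 145, 121, 89, 61, 47, 37]]
```

Emit:
play_rows --grip 0 --pt "0 0 0 0 0 0" --pt "0.2 0.3 0 0 0 0" --pt "0.5 0.75 0.3 0 0 0" --pt "0.7 1.05 0.9 0 0 0" --pt "0.7 1.05 1 0 0 0" --pt "0.7 1.05 1 0 0 0" --pt "0.7 1.05 1 0 0 0" --pt "0.7 1.05 1 0 0 0" --pt "0.7 1.05 1 0 0 0" --pt "0.7 1.05 1 0 0 0" --pt "0.6 0.8 1 0 0 0" --pt "0.4 0.5 0.9 0 0 0" --pt "0.16 0.25 0.5 0 0 0" --pt "0 0 0 0 0 0" --pt "0 0 0 0 0 0" --pt "0 0 0 0 0 0" --pt "0 0 0 0 0 0" --pt "0 0 0 0 0 0"

```text
clock: 4.45
tool_pos: [0.576, -0.0673, 0.1499]
orientation: [-180.0, 0.0, -90.0]
force: [0.4, -0.5, -0.5]
opening: 0.001
gripper_force: 0.0
```

Emit:
play_rows --pt "0 0 0.3 0 0 0" --pt "0 0 0.6 0 0 0" --pt "0 0 0.7 0 0 0" --pt "0 0 0.7 0 0 0" --pt "0 0 0.7 0 0 0" --pt "0 0 0.6 0 0 0" --pt "0 0 0.4 0 0 0" --pt "0 0 0.2 0 0 0" --pt "0 0 0.1 0 0 0" --pt "0 0 0 0 0 0" --pt "0 0 0 0 0 0" --pt "0 0 0 0 0 0"

```text
clock: 5.45
tool_pos: [0.5757, -0.0676, 0.1069]
orientation: [-180.0, 0.0, -90.0]
force: [0.3, 0.1, 0.7]
opening: 0.0006
gripper_force: 0.0
```

Run:
```python
from h import *
S=look(("scene","side"),["round_pad"],save="b")
p=np.load("pose.npy");q=[*(p[:2]+.12*axis(-1,p[2])),.07]
im=[crop(S[c],proj(S[c],q)[0]+[0,-8],50,60,8)[0] for c in("scene","side")]
cv2.imwrite("pics/m4.png",np.hstack(im)); print(get_obs()["tool_pos"],get_obs()["force"])
```

```text
scene round_pad [([0.5785, -0.0679, 0.09], 0.97)]
side round_pad [([0.5754, -0.0688, 0.0811], 0.59)]
[ 0.57556869 -0.06760865  0.10681266] [-0.05848188  0.80129764  0.07775385]
```

View pics/m4.png

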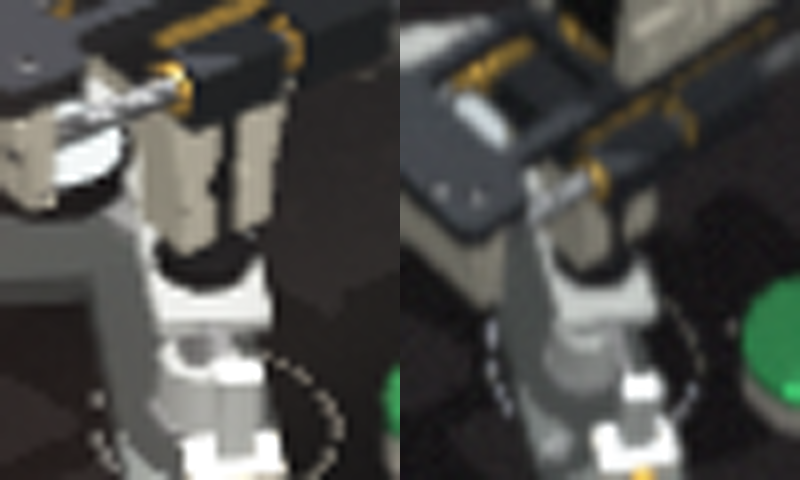

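Emit:
play_rows --pt "0 0 0.1 0 0 0" --pt "0 0 0.1 0 0 0" --pt "0 0 0.1 0 0 0" --pt "0 0 0.1 0 0 0" --pt "0 0 0.1 0 0 0" --pt "0 0 0.1 0 0 0" --pt "0 0 0.1 0 0 0" --pt "0 0 0.1 0 0 0" --pt "0 0 0.1 0 0 0" --pt "0 0 0.1 0 0 0" --pt "0 0 0.1 0 0 0" --pt "0 0 0.1 0 0 0" --pt "0 0 0 0 0 0" --pt "0 0 0 0 0 0" --pt "0 0 0 0 0 0"

```text
clock: 6.9
tool_pos: [0.5753, -0.0681, 0.0948]
orientation: [180.0, -0.0, -90.0]
force: [-3.1, -2.9, 5.9]
opening: 0.0006
gripper_force: 3.3
```

Run:
```python
from h import *
F=[]
for i in range(3):
  S=look(("scene","side"),["round_pointer","round_rider"],save="c%d"%i); F.append(get_obs()["force"])
p=np.load("pose.npy");q=[*(p[:2]+.14*axis(-1,p[2])),.07]
im=[crop(S[c],proj(S[c],q)[0],40,50,10)[0] for c in("scene","side")]
cv2.imwrite("pics/m5.png",np.hstack(im)); print(get_obs()["tool_pos"],np.mean(F,0))
```

```text
scene round_pointer [([0.5483, -0.1176, 0.0567], 0.9)]
scene round_rider [([0.6458, -0.1164, -0.0001], 0.62), ([0.545, -0.1275, 0.0497], 0.42)]
side round_pointer [([0.5521, -0.1125, 0.0624], 0.63)]
side round_rider [([0.5432, -0.1285, 0.049], 0.41)]
scene round_pointer [([0.5489, -0.1154, 0.0579], 0.75)]
scene round_rider [([0.5467, -0.1262, 0.0482], 0.42)]
side round_pointer [([0.5524, -0.1093, 0.0599], 0.58)]
side round_rider [([0.5434, -0.1292, 0.0506], 0.49)]
scene round_pointer [([0.5503, -0.1168, 0.0577], 0.6)]
scene round_rider [([0.546, -0.1278, 0.0505], 0.5)]
side round_pointer [([0.5565, -0.1112, 0.0619], 0.65)]
side round_rider [([0.5392, 0.0658, 0.0842], 0.65), ([0.5439, -0.1301, 0.0496], 0.56)]
[ 0.57529918 -0.06815319  0.09486406] [-2.29045589 -2.81984894  5.93690094]
```

View pics/m5.png

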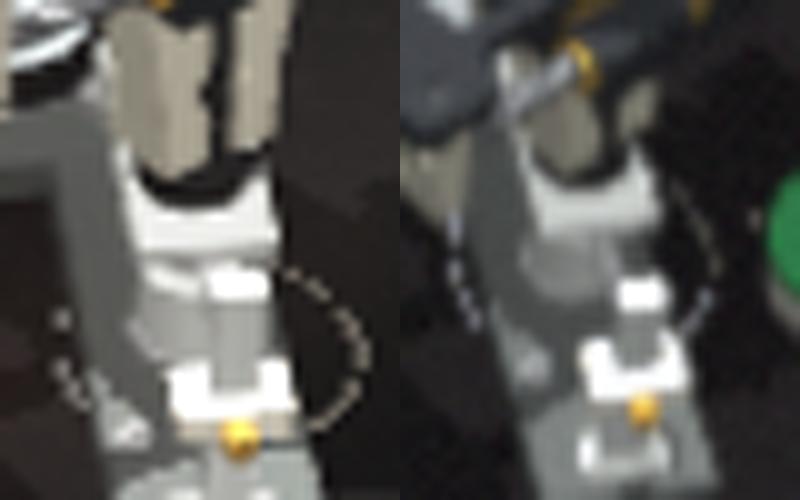

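Emit:
play_rows --pt "0 0 0.1 0 0 0" --pt "0 0 0.1 0 0 0" --pt "0 0 0.1 0 0 0" --pt "0 0 0.1 0 0 0" --pt "0 0 0.1 0 0 0" --pt "0 0 0 0 0 0" --pt "0 0 0 0 0 0" --pt "0 0 0 0 0 0"

```text
clock: 8.47
tool_pos: [0.5753, -0.0683, 0.0902]
orientation: [180.0, -0.1, -90.0]
force: [-3.5, -3.9, 8.7]
opening: 0.0005
gripper_force: 4.7
```

Run:
```python
from h import *
F=[]; Z={}
for i in range(5):
  for c in("scene","side"):
    S=snapshot(c)
    for n in("round_pointer","round_rider"):
      for d in spot_point(c,n)[:3]:
        if np.hypot(d["position"][0]-.548,d["position"][1]+.12)<.02: Z.setdefault((c,n),[]).append(round(d["position"][2],4)); break
  F.append(get_obs()["force"])
for k in Z: print(k,Z[k],np.mean(Z[k]).round(4))
print(get_obs()["tool_pos"],np.mean(F,0))
```

```text
('scene', 'round_pointer') [0.049, 0.0487, 0.0525, 0.0486, 0.0476] 0.0493
('scene', 'round_rider') [0.0504, 0.0465, 0.0488, 0.0523] 0.0495
('side', 'round_pointer') [0.0526, 0.0523, 0.0549] 0.0533
('side', 'round_rider') [0.0485, 0.0504, 0.0469, 0.0505, 0.0519] 0.0496
[ 0.575347   -0.06830805  0.09019016] [-2.97251691 -4.29688435  8.26148023]
```

Emit:
play_rows --pt "0 0 0.03 0 0 0" --pt "0 0 0 0 0 0" --pt "0 0 0 0 0 0" --pt "0 0 0 0 0 0" --pt "0 0 0 0 0 0" --pt "0 0 0 0 0 0" --pt "0 0 0 0 0 0" --pt "0 0 0 0 0 0" --pt "0 0 0 0 0 0" --pt "0 0 0 0 0 0" --pt "0 0 0 0 0 0" --pt "0 0 0 0 0 0"

```text
clock: 10.97
tool_pos: [0.5753, -0.0683, 0.0899]
orientation: [180.0, -0.0, -90.0]
force: [-3.2, -5.0, 8.6]
opening: 0.0005
gripper_force: 4.7
```

Emit:
play_rows --pt "0 0 -0.1 0 0 0" --pt "0 0 -0.15 0 0 0" --pt "0 0 -0.2 0 0 0" --pt "0 0 -0.2 0 0 0" --pt "0 0 -0.2 0 0 0" --pt "0 0 -0.2 0 0 0" --pt "0 0 -0.25 0 0 0" --pt "0 0 -0.5 0 0 0" --pt "0 0 -0.8 0 0 0" --pt "0 0 -0.8 0 0 0" --pt "0 0 -0.8 0 0 0" --pt "0 0 -0.8 0 0 0" --pt "0 0 -0.6 0 0 0" --pt "0 0 -0.4 0 0 0" --pt "0 0 0 0 0 0" --pt "0 0 0 0 0 0" --pt "0 0 0 0 0 0"

```text
clock: 12.38
tool_pos: [0.5752, -0.0676, 0.1489]
orientation: [180.0, 0.0, -90.0]
force: [-0.3, -0.3, -1.4]
opening: 0.0004
gripper_force: 0.0
```

Run:
```python
from h import *
Z={}
for i in range(4):
  for c in("scene","side"):
    S=snapshot(c)
    for n in("round_pointer","tilt_mount","square_pad","square_pointer","square_rider"):
      d=spot_point(c,n)[:1]
      if d: Z.setdefault((n,c),[]).append(d[0]["position"])
for k in sorted(Z): print(k,len(Z[k]),np.median(Z[k],0).round(4))
print(get_obs()["tool_pos"],get_obs()["force"])
```

```text
('round_pointer', 'scene') 4 [ 0.5482 -0.1158  0.067 ]
('round_pointer', 'side') 4 [ 0.5544 -0.1124  0.0696]
('square_pad', 'scene') 4 [0.5351 0.0689 0.0832]
('square_pad', 'side') 4 [0.539  0.0656 0.0849]
('square_pointer', 'scene') 4 [0.4938 0.096  0.0695]
('square_pointer', 'side') 4 [0.494  0.0952 0.0739]
('square_rider', 'scene') 3 [0.4785 0.0981 0.0509]
('square_rider', 'side') 4 [0.5088 0.0963 0.049 ]
('tilt_mount', 'scene') 4 [ 0.6254  0.021  -0.0012]
('tilt_mount', 'side') 4 [ 0.6259  0.0197 -0.0024]
[ 0.57546211 -0.06762102  0.1492796 ] [-0.22210802 -0.11446709  0.55205349]
```

Emit:
play_rows --pt "0 0 0.4 0 0 0" --pt "0 0 0.8 0 0 0" --pt "0 0 0.9 0 0 0" --pt "0 0 0.9 0 0 0" --pt "0 0 0.7 0 0 0" --pt "0 0 0.4 0 0 0" --pt "0 0 0.2 0 0 0" --pt "0 0 0.15 0 0 0" --pt "0 0 0.15 0 0 0" --pt "0 0 0.2 0 0 0" --pt "0 0 0.2 0 0 0" --pt "0 0 0.2 0 0 0" --pt "0 0 0.2 0 0 0" --pt "0 0 0.2 0 0 0" --pt "0 0 0.2 0 0 0" --pt "0 0 0.15 0 0 0" --pt "0 0 0.05 0 0 0" --pt "0 0 0 0 0 0" --pt "0 0 0 0 0 0" --pt "0 0 0 0 0 0"

```text
clock: 16.45
tool_pos: [0.5757, -0.0683, 0.0903]
orientation: [-180.0, -0.0, -90.0]
force: [-1.7, -3.6, 8.4]
opening: 0.0006
gripper_force: 4.6
```

```bash
cat > z.py <<'E'
from h import *
import sys
nm,k=sys.argv[1],int(sys.argv[2]); p=np.load("pose.npy"); b=p[:2]+.158*axis(k,p[2])
Z={};F=[]
for i in range(6):
  for c in("scene","side"):
    S=snapshot(c)
    for n in(nm+"_pointer",nm+"_rider"):
      for d in spot_point(c,n)[:3]:
        if np.hypot(*(d["position"][:2]-b))<.02: Z.setdefault((c,n),[]).append(d["position"][2]); break
    cv2.imwrite(f"pics/z_{nm}_{c}.png",S["frame"][:,:,::-1])
  F.append(get_obs()["force"])
for q in Z: print(q,len(Z[q]),np.mean(Z[q]).round(4))
print(get_obs()["tool_pos"],np.mean(F,0))
E
python3 z.py round -1
```

```text
('scene', 'round_pointer') 6 0.0499
('scene', 'round_rider') 5 0.0496
('side', 'round_pointer') 6 0.0528
('side', 'round_rider') 6 0.05
[ 0.57566256 -0.06829679  0.09028426] [-2.99619105 -3.75466614  8.50685043]
```

Emit:
play_rows --pt "0 0 0.06 0 0 0" --pt "0 0 0.06 0 0 0" --pt "0 0 0 0 0 0" --pt "0 0 0 0 0 0" --pt "0 0 0 0 0 0" --pt "0 0 0 0 0 0" --pt "0 0 0 0 0 0" --pt "0 0 0 0 0 0" --pt "0 0 0 0 0 0" --pt "0 0 0 0 0 0" --pt "0 0 0 0 0 0"

```text
clock: 19.17
tool_pos: [0.5757, -0.0683, 0.0892]
orientation: [-180.0, -0.0, -90.0]
force: [-2.9, -4.0, 8.6]
opening: 0.0006
gripper_force: 4.9
```

```bash
python3 z.py round -1
```

```text
('scene', 'round_pointer') 5 0.0481
('scene', 'round_rider') 6 0.05
('side', 'round_pointer') 6 0.0502
('side', 'round_rider') 6 0.0502
[ 0.57568899 -0.06830361  0.08915318] [-3.12956096 -3.8216412   8.86925156]
```

Emit:
play_rows --pt "0 0 -0.1 0 0 0" --pt "0 0 -0.15 0 0 0" --pt "0 0 -0.2 0 0 0" --pt "0 0 -0.2 0 0 0" --pt "0 0 -0.2 0 0 0" --pt "0 0 -0.2 0 0 0" --pt "0 0 -0.25 0 0 0" --pt "0 0 -0.5 0 0 0" --pt "0 0 -0.8 0 0 0" --pt "0 0 -0.8 0 0 0" --pt "0 0 -0.8 0 0 0" --pt "0 0 -0.8 0 0 0" --pt "0 0 -0.6 0 0 0" --pt "0 0 -0.4 0 0 0" --pt "0 0 -0.2 0 0 0" --pt "0 0 0 0 0 0" --pt "0 0 0 0 0 0" --pt "0 0 0 0 0 0"

```text
clock: 22.47
tool_pos: [0.5752, -0.0676, 0.1496]
orientation: [180.0, -0.0, -90.0]
force: [-0.1, 0.3, -0.4]
opening: 0.0005
gripper_force: 0.0
```

Emit:
play_rows --pt "-0.4 0.1 0 0 0 0" --pt "-0.9 0.25 0 0 0 0" --pt "-1.2 0.35 0 0 0 0" --pt "-1.2 0.35 0 0 0 0" --pt "-1.2 0.35 0 0 0 0" --pt "-1.2 0.35 0 0 0 0" --pt "-1.2 0.35 0 0 0 0" --pt "-1.2 0.35 0 0 0 0" --pt "-1.2 0.35 0 0 0 0" --pt "-1.2 0.35 0 0 0 0" --pt "-1.2 0.35 0 0 0 0" --pt "-0.9 0.25 0 0 0 0" --pt "-0.5 0.15 0 0 0 0" --pt "0 0 0 0 0 0" --pt "0 0 0 0 0 0" --pt "0 0 0 0 0 0"

```text
clock: 23.8
tool_pos: [0.5365, 0.0671, 0.15]
orientation: [180.0, -0.0, -90.0]
force: [0.4, -0.6, 0.2]
opening: 0.0002
gripper_force: 0.0
```

Emit:
play_rows --pt "0 0 0.3 0 0 0" --pt "0 0 0.6 0 0 0" --pt "0 0 0.7 0 0 0" --pt "0 0 0.7 0 0 0" --pt "0 0 0.7 0 0 0" --pt "0 0 0.6 0 0 0" --pt "0 0 0.4 0 0 0" --pt "0 0 0.2 0 0 0" --pt "0 0 0.1 0 0 0" --pt "0 0 0 0 0 0" --pt "0 0 0 0 0 0" --pt "0 0 0 0 0 0"

```text
clock: 24.8
tool_pos: [0.5367, 0.0675, 0.1074]
orientation: [-180.0, 0.0, -90.0]
force: [-0.5, 0.2, -0.2]
opening: 0.0003
gripper_force: 0.0
```

```bash
python3 z.py square 1
python3 - <<'E'
import cv2,numpy as np
im=[cv2.resize(cv2.imread(f"pics/z_square_{c}.png")[175:250,x:x+80],(400,375),interpolation=2) for c,x in(("scene",215),("side",195))]
cv2.imwrite("pics/m6.png",np.hstack(im))
E
```

```text
('scene', 'square_pointer') 6 0.0708
('scene', 'square_rider') 6 0.0495
('side', 'square_pointer') 6 0.074
('side', 'square_rider') 4 0.0486
[0.53644964 0.0673886  0.10705491] [-0.04940433 -0.06979327  0.14583337]
```

View pics/m6.png

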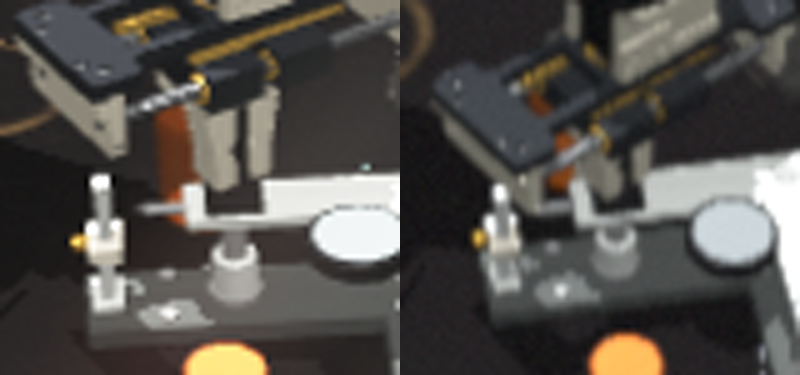

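Emit:
play_rows --pt "0 0 0.1 0 0 0" --pt "0 0 0.1 0 0 0" --pt "0 0 0.1 0 0 0" --pt "0 0 0.1 0 0 0" --pt "0 0 0.1 0 0 0" --pt "0 0 0.1 0 0 0" --pt "0 0 0.1 0 0 0" --pt "0 0 0.1 0 0 0" --pt "0 0 0.1 0 0 0" --pt "0 0 0.1 0 0 0" --pt "0 0 0.1 0 0 0" --pt "0 0 0.1 0 0 0" --pt "0 0 0.1 0 0 0" --pt "0 0 0.1 0 0 0" --pt "0 0 0.1 0 0 0" --pt "0 0 0.1 0 0 0" --pt "0 0 0 0 0 0" --pt "0 0 0 0 0 0"

```text
clock: 28.1
tool_pos: [0.536, 0.0676, 0.0913]
orientation: [180.0, 0.0, -90.0]
force: [-6.4, 3.9, 7.8]
opening: 0.0005
gripper_force: 4.6
```

```bash
python3 z.py square 1
python3 - <<'E'
import cv2,numpy as np
im=[cv2.resize(cv2.imread(f"pics/z_square_{c}.png")[200:240,x:x+40],(400,400),interpolation=2) for c,x in(("scene",222),("side",202))]
cv2.imwrite("pics/m7.png",np.hstack(im))
E
```

```text
('scene', 'square_pointer') 6 0.0558
('scene', 'square_rider') 4 0.0492
('side', 'square_pointer') 5 0.0583
('side', 'square_rider') 5 0.0497
[0.53598752 0.06761567 0.09133611] [-6.37400395  3.52927275  8.28503112]
```

View pics/m7.png

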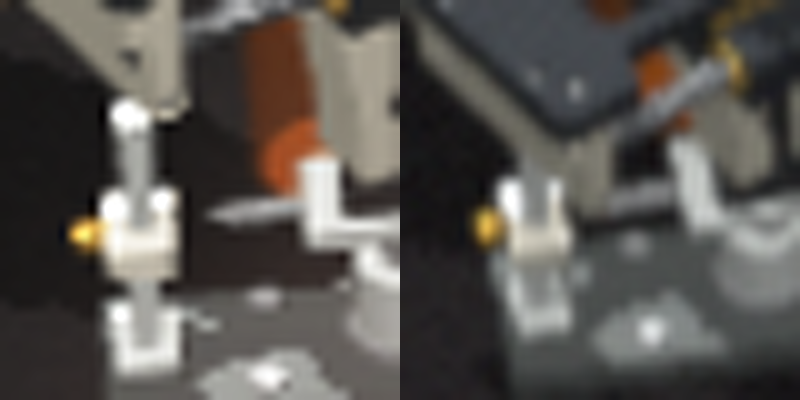

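Emit:
play_rows --pt "0 0 0.1 0 0 0" --pt "0 0 0.1 0 0 0" --pt "0 0 0.1 0 0 0" --pt "0 0 0.03 0 0 0" --pt "0 0 0 0 0 0" --pt "0 0 0 0 0 0" --pt "0 0 0 0 0 0" --pt "0 0 0 0 0 0" --pt "0 0 0 0 0 0" --pt "0 0 0 0 0 0"

```text
clock: 30.73
tool_pos: [0.5361, 0.0676, 0.0883]
orientation: [180.0, 0.0, -90.0]
force: [-6.9, 3.5, 10.2]
opening: 0.0006
gripper_force: 5.5
```

```bash
python3 z.py square 1
python3 - <<'E'
import cv2,numpy as np
im=[cv2.resize(cv2.imread(f"pics/z_square_{c}.png")[200:240,x:x+40],(400,400),interpolation=2) for c,x in(("scene",222),("side",202))]
cv2.imwrite("pics/m8.png",np.hstack(im))
E
```

```text
('scene', 'square_pointer') 6 0.0497
('side', 'square_pointer') 6 0.0531
('side', 'square_rider') 6 0.0508
('scene', 'square_rider') 5 0.0476
[0.53612481 0.06761685 0.08824727] [-6.57557173  2.94985275  9.72418105]
```

View pics/m8.png

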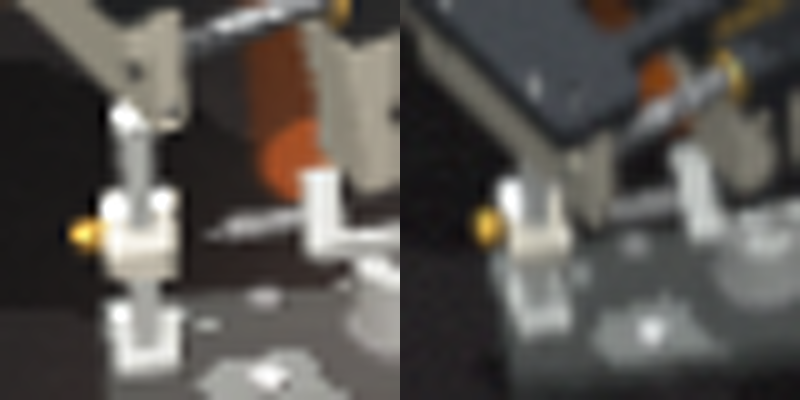

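Emit:
play_rows --pt "0 0 0 0 0 0" --pt "0 0 0 0 0 0" --pt "0 0 0 0 0 0" --pt "0 0 0 0 0 0"

```text
clock: 32.87
tool_pos: [0.5361, 0.0676, 0.0883]
orientation: [180.0, 0.0, -90.0]
force: [-6.8, 2.7, 10.6]
opening: 0.0
gripper_force: 5.5
```

Emit:
play_rows --pt "0 0 -0.1 0 0 0" --pt "0 0 -0.15 0 0 0" --pt "0 0 -0.2 0 0 0" --pt "0 0 -0.2 0 0 0" --pt "0 0 -0.2 0 0 0" --pt "0 0 -0.2 0 0 0" --pt "0 0 -0.25 0 0 0" --pt "0 0 -0.5 0 0 0" --pt "0 0 -1 0 0 0" --pt "0 0 -1.2 0 0 0" --pt "0 0 -1.5 0 0 0" --pt "0 0 -1.5 0 0 0" --pt "0 0 -1.5 0 0 0" --pt "0 0 -1.5 0 0 0" --pt "0 0 -1.2 0 0 0" --pt "0 0 -0.8 0 0 0" --pt "0 0 -0.4 0 0 0" --pt "0 0 0 0 0 0" --pt "0 0 0 0 0 0" --pt "0 0 0 0 0 0"

```text
clock: 34.53
tool_pos: [0.536, 0.0672, 0.211]
orientation: [179.9, -0.0, -90.0]
force: [-0.2, 1.8, -0.1]
opening: 0.0002
gripper_force: 0.0
```

```bash
python3 z.py square 1
python3 - <<'E'
import cv2,numpy as np
cv2.imwrite("pics/m9.png",cv2.resize(cv2.imread("pics/z_square_scene.png")[130:280,180:380],(800,600),interpolation=2))
E
```

```text
('scene', 'square_pointer') 6 0.0696
('scene', 'square_rider') 6 0.0492
('side', 'square_pointer') 5 0.0723
('side', 'square_rider') 6 0.0493
[0.53646185 0.06739046 0.21176579] [ 0.24225828 -0.07609619 -0.12320931]
```

View pics/m9.png

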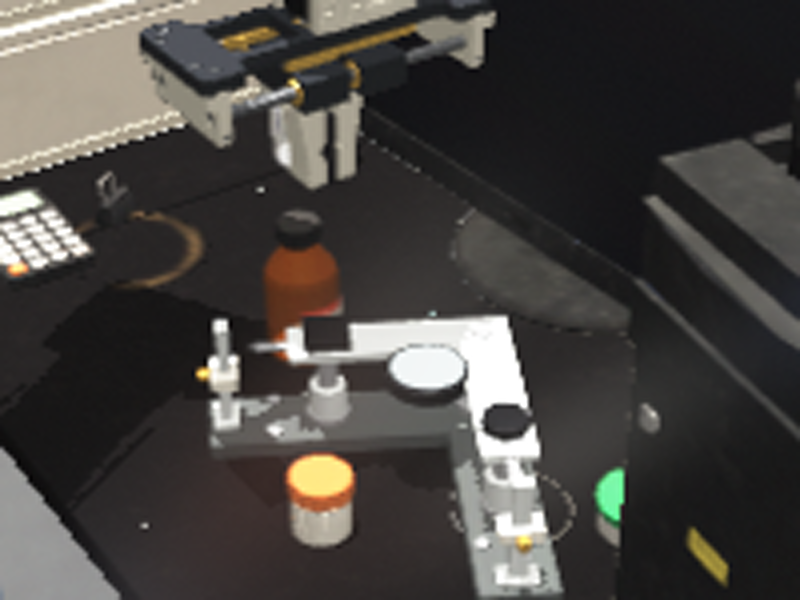

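Both pads are back up, nothing has shifted (mount corner, riders, pot and bottle sit at the same pixels as at the start), and the arm is clear of the bench.

```bash
python3 -c "
from plant import close_job
print(close_job())"
```

```text
the job is handed in; nothing more can be done
None
```

The job is handed in: I pressed the round pad (twice, the second time about 1 mm deeper to be sure) and then the square pad to within about 1–2 mm of rider level by camera estimate, held each for over a second, and both sprang back with nothing visibly shifted; the hand-in gave no pass or fail result.

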